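Show where the thread goes at the fly-tying vise

TASK

Show a beginner how to start a fly: push the magnifier round, sideways, until its rim is a hand's breadth (10 cm) clear of the tip of the vise jaws, then point at the widest of the four thread spools and stay there for two seconds, then point at the tip of the vise jaws and finish there, still pointing. Point from just above with the fingertips 2 to 4 cm off the thing and not touching it. Touch and move nothing but the magnifier, and do not bring the fingers down over any of the other spools.

Things in the scene. Friction and masses are not known exactly. Their poses are not given: they have to be found in the camera images.
- jaw_tip (a point): the tip of the vise jaws, where the hook is clamped: end of a dark tapered jaw 70 mm long, 130 mm above the table. A bent wire hook sticks out up to 17 mm beyond the tip and 13 mm above it
- vise: fly-tying vise, fixed: black base plate 110 (x) x 150 (y) x 15 mm; on it a thin steel post with a brass block whose top is 163 mm above the table, and an arm that carries the jaws. Origin on the table straight below the jaw tip; the plate spans y from -30 to +120 mm and x from -55 to +55 mm of it, the post stands at y = +100 mm, its brass knob reaches y = +150 mm
- lens_center (a point): centre of the magnifier's round lens, 235 mm above the table; lens with black rim is 100 mm in diameter, level, 10 mm thick (230 to 240 mm above the table). At the start it hangs over the jaws
- magnifier_hinge (a point): point on the magnifier's upright hinge axis, at lens height. The post under it is 14 mm thick and its top hub 26 mm wide, 224 to 248 mm above the table; a rod 9 mm thick runs level from the hub to the lens, whose centre is 170 mm from the axis
- magnifier (a joint): angle of the magnifier's arm (rad), -1.5 to 1.5; at 0 the lens is roughly over the jaws; it grows as the lens swings to the left seen from the robot (+y; clockwise from above), and falls as it swings to the right. A light push of about 1 N on the rim's side turns it and friction holds it where it is left
- spool_wide: the widest thread spool standing upright on its end, 54 mm in diameter over its two black end flanges, 34 mm high, grey thread; origin at the centre of its underside, z up; loose
- spool_wide_top (a point): centre of the widest spool's top face, z up
- spool_tall: thread spool standing upright on its end, 30 mm in diameter over its two black end flanges, 62 mm high, grey thread; origin at the centre of its underside, z up; loose; the tallest
- spool_mid: thread spool standing upright on its end, 35 mm in diameter over its two black end flanges, 40 mm high, grey thread; origin at the centre of its underside, z up; loose
- spool_small: thread spool standing upright on its end, 24 mm in diameter over its two black end flanges, 30 mm high, grey thread; origin at the centre of its underside, z up; loose; the smallest
- spool_tall_top (a point): centre of the tallest spool's top face, z up
- spool_mid_top (a point): centre of the 35 mm spool's top face, z up
- spool_small_top (a point): centre of the smallest spool's top face, z up
- mat: cork mat 200 x 220 x 3 mm, fixed; the four spools stand on it, one towards each corner, in any order. Origin at the centre of its underside
- stacker: brass hair stacker, a round upright tube-like piece 26 mm wide and 52 mm high, amid the spools; loose; origin at the centre of its underside
- jar: small closed jar 38 mm wide, 55 mm high, at the mat's left edge; loose; origin at the centre of its underside
- bobbin: wire bobbin holder with a small spool, lying beyond the mat, about 120 mm long, 32 mm high; loose
- pen: blue pen 130 x 9 x 9 mm lying on the vise's base plate; loose
- bodkin: brass-handled needle, 95 mm long, 9 mm high, lying on the vise's base plate; loose

How it is judged:
On the way, in this order (a step that is already met when the one before it is completed fails the run):
1. the magnifier is swung clear: lens centre more than 140 mm (rim 90 mm) from the jaw tip, seen from above (horizontal distance between lens_center and jaw_tip above 0.14 m), for 0.2 s.
2. pointing at the widest spool for a second: grasp point (some 19 mm behind the fingertips) within 25 mm of the spool's axis and 20 to 85 mm above its top (horizontal distance between lens_center and jaw_tip above 0.14 m and horizontal distance between the grasp point and spool_wide_top below 0.025 m and z of the grasp point in the frame of spool_wide_top between 0.02 and 0.085 m), for 1 s.
3. pointing at the tip of the vise jaws for half a second: grasp point within 25 mm sideways and 20 to 85 mm above it (horizontal distance between lens_center and jaw_tip above 0.14 m and horizontal distance between the grasp point and jaw_tip below 0.025 m and z of the grasp point in the frame of jaw_tip between 0.02 and 0.085 m), for 0.5 s.
At the end, for the whole second after the job is handed in: The grasp point (some 19 mm behind the fingertips) stays within 25 mm sideways of the jaw tip and 20 to 85 mm above it; the lens centre is at rest more than 140 mm from the jaw tip; every spool and loose thing is within 10 mm of where it began and the widest spool stands upright (all of step 3 and distance of each of spool_wide, spool_tall, spool_mid, spool_small, stacker, jar, bobbin, pen, bodkin from where it was at the start of the episode below 0.01 m and angle between spool_wide's own z axis and vertical below 0.1 rad and velocity of joint magnifier between -0.05 and 0.05 rad/s); the robot touches nothing.
It fails at once if a spool is touched (over 0.5 N) (contact force between any of the fingers, the arm and spool_wide above 0.5 N or contact force between any of the fingers, the arm and spool_tall above 0.5 N or contact force between any of the fingers, the arm and spool_mid above 0.5 N or contact force between any of the fingers, the arm and spool_small above 0.5 N).
It fails at once if the vise is touched (over 0.5 N) (contact force between any of the fingers, the arm and vise above 0.5 N).
It fails at once if another spool is pointed at: grasp point within 20 mm of its axis and less than 60 mm above its top ((horizontal distance between the grasp point and spool_tall_top below 0.02 m and z of the grasp point in the frame of spool_tall_top between -0.05 and 0.06 m) or (horizontal distance between the grasp point and spool_mid_top below 0.02 m and z of the grasp point in the frame of spool_mid_top between -0.05 and 0.06 m) or (horizontal distance between the grasp point and spool_small_top below 0.02 m and z of the grasp point in the frame of spool_small_top between -0.05 and 0.06 m)).
It fails at once if a spool or bystander is moved or lifted by more than 10 mm (distance of any of spool_wide, spool_tall, spool_mid, spool_small, stacker, jar, bobbin, pen, bodkin from where it was at the start of the episode above 0.01 m).
It also fails if it takes over 64 s, if anything falls off the work surface, if the arm or the gripper's body presses on something with over 40 N, if the wrist force passes 120 N, or if a joint passes its speed limit or range.

ROBOT

A 6-joint arm with a two-finger parallel gripper is mounted at the origin on the work surface. World frame = base frame: x ahead of the robot, y to its left, z up, the work surface at z = 0. Lengths are in m, angles in rad, forces in N, time in s.
With the tool pointing down it reaches from about 0.3 to 0.775 m from the base axis. Payload 14.6 kg.
Tool frame: the origin (TCP) lies midway between the tips of the shut fingers; the grasp point (between the pads) lies 19 mm behind it (ctrl.tcp_to_grasp is the z of the grasp point in the tool frame, in m); z points along the fingers, y is the line along which they close (so a half turn about z gives the same grasp; the last joint's range is limited). The gripper opens to 94 mm and grips with 3 to 60 N. Pads are 16 mm wide; open, the fingers measure 119 mm over their backs; the gripper's body (75 mm by 177 mm) begins 78 mm behind the grasp point.
Start: joints at [-1.411, 0.3, 1.521, -0, 1.321, -0.067], TCP at [0.124, -0.536, 0.205] pointing down, gripper open.
Joint ranges: [-3.03, 3.03], [-0.79, 2.21], [0.23, 2.52], [-1.04, 4.18], [0, 3.07], [-2.55, 2.55]. Speed limits (rad/s): [2.22, 2.22, 2.57, 3.14, 3.14, 3.14].

INTERFACE

Orientations are given as [roll, pitch, yaw] about the fixed x, y, z axes, in that order (R = Rz(yaw) Ry(pitch) Rx(roll)).
In Python, from station import monitor, camera, ctrl gives the robot as it stands.
- The arm moves only by the tool apply_moves, never from a script. Its argument "plan" is one flat list of numbers, 4 for each row, row after row: the shift along the tool's x, y, z in mm, then the turn about the tool's z in rad. In form: [dx, dy, dz, spin, dx, dy, dz, spin, ...]. A call has 1 to 20 rows; each row shifts and turns the commanded pose from where the row before left it, along the tool's axes as they then stand; what a row does not reach is not made up. A row lasts 1/10 s, in which the tool goes at most 50 mm and 8.59 degrees, less where a joint would pass 70% of its speed; a pose out of reach is approached as far as the arm can. A call is refused whole if a number of a shift passes 50 or a number of a turn 0.15, either way. A call with a gripper value outside its range is refused whole. "hand" is the gripper command: -1 is shut, 1 is fully open, values between are in proportion, set as the call begins (left out, the last holds). The fingers move at their own pace and stop on an object; "squeeze" is the grip in N (left out, the last holds). Time passes only in rows, so rows that do not move let the fingers close. It gives the time, the measured TCP pose, the force, the opening and the grip force at its end, in the units of the state.
- monitor.get_obs(): the state, without advancing time (a new reading comes with each control period).
- camera(name): name is "scene" or "top"; returns a dict with "image" (420x560x3 uint8, red, green, blue), "range_z" (420x560 float32, m along the optical axis (not along the pixel's ray), 0 where there is no reading), "mtx" (3x3 intrinsics, pixels), "rvec" (rotation vector, rad) and "tvec" (3), from world to camera coordinates, as OpenCV has them. Camera axes: x right, y down, z forward; pixel columns grow to the right and rows downward; lengths in m; the calibration is good to about 2 mm. A picture is of the moment at which its call begins.
- ctrl.hand_in(): hands the job in; it is judged then, once.
The state is a dict: "time_s": time; "qpos": joint angles; "joint_vel": joint speeds; "tau": joint torques, N m; "ee_pos": TCP position; "eef_rot": TCP orientation; "force": force on the tool from outside, world axes, zero at the start; "moment": the same for the moment, N m; "grip_width": finger opening in m; "grip_force": force on a finger pad.
Only numpy, scipy, OpenCV 4.12 (cv2) and the standard library are available. Lean on these libraries where they do the work, as an engineer would, in place of code of your own. Each camera call takes 0.05 s, during which the arm holds its last target. There are 200 camera calls.

## Working session

There is one attempt and no reset: what is moved stays moved. The work goes in short steps, Python scripts to look and compute and a tool call to move; the robot and the scene stay as the last step left them, time stands still between calls to the robot, and variables do not carry over. Pictures are saved under pics/ and viewed, at most 10 in all, crops included, and the job is handed in when it is done.

Besides the shell and the picture viewer there is one more tool, called after "Request:" by a JSON object that holds its "api" and its "payload". apply_moves: Moves the arm, as the interface text tells. Its arguments: {"type":"object","properties":{"plan":{"type":"array","items":{"type":"number"}},"hand":{"type":"number"},"squeeze":{"type":"number"}},"required":["plan"]}

```bash
mkdir -p pics
cat > h.py <<'E'
import numpy as np, cv2
from station import monitor, camera, ctrl
def cloud(c):
    R=cv2.Rodrigues(np.array(c["rvec"],float))[0]; t=np.array(c["tvec"],float).ravel()
    K=np.array(c["mtx"]); z=c["range_z"]; v,u=np.indices(z.shape)
    p=np.stack([(u-K[0,2])/K[0,0]*z,(v-K[1,2])/K[1,1]*z,z],-1)
    w=(p-t)@R; w[z==0]=np.nan
    return w
E
python3 - <<'E'
from h import *
for n in("top","scene"):
    c=camera(n); cv2.imwrite(f"pics/{n}0.png",cv2.cvtColor(c["image"],cv2.COLOR_RGB2BGR)); np.savez(f"{n}0.npz",w=cloud(c),**c)
    print(n,-cv2.Rodrigues(np.array(c["rvec"],float))[0].T@np.array(c["tvec"]).ravel(), c["mtx"][0][0])
o=monitor.get_obs(); print(o["ee_pos"],o["eef_rot"],o["grip_width"],o["time_s"])
E
```

```text
top [ 0.43935674 -0.03741186  1.00793737] 422.09497907835885
scene [ 1.37064935 -0.10567164  0.68359141] 461.80532466060055
[ 0.12363966 -0.53566853  0.20493972] [-3.14051434e+00 -4.72027776e-05  2.26832772e-01] 0.0942934126524622 0.1
```

View pics/top0.png

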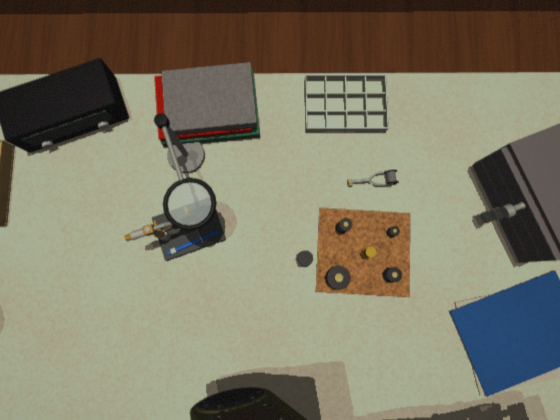

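View pics/scene0.png

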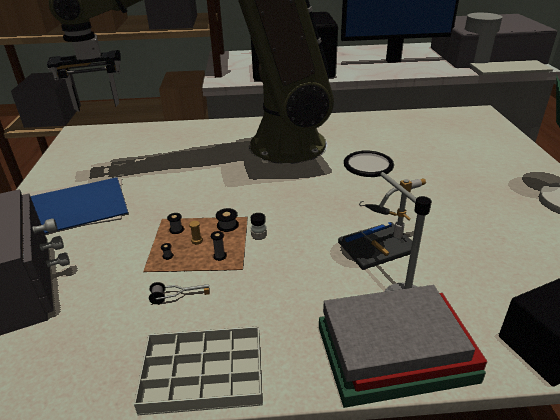

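Top view: the lens is at (190,204), its hinge at (162,121), the wide spool at (338,278), the knob at (127,237), and the stacker at (371,253). In the scene view the jaw tip and hook show at about (363,206), right below the lens at (369,163).

Run:
```python
from h import *
d=np.load("top0.npz"); w=d["w"]
def ray(d,u,v,z):
    R=cv2.Rodrigues(d["rvec"].astype(float))[0]; t=d["tvec"].ravel(); C=-R.T@t
    r=R.T@np.linalg.inv(d["mtx"])@[u,v,1]; return C+r*(z-C[2])/r[2]
# spools / items: high blobs over the mat
U,V=np.indices(w.shape[:2])[::-1]
z=w[...,2]
m=((z>.018)&(U>290)&(U<415)&(V>165)&(V<300)).astype(np.uint8)
n,l,s,_=cv2.connectedComponentsWithStats(m)
for i in range(1,n):
    if s[i,4]>15:
        zz=z[l==i]; h=np.nanpercentile(zz,95); k=(l==i)&(z>h-.006)
        uv=U[k].mean(),V[k].mean(); print("blob",np.round(uv),"n",k.sum(),"h",h.round(3),ray(d,*uv,h).round(3))
# lens rim: dark pixels at lens height
m=(z>.215)&(z<.26)&(U>120)&(U<240)&(V>90)&(V<240); print("z hist",np.histogram(z[m],6))
ys=m&(V>170)
p=cv2.findContours(ys.astype(np.uint8),0,1)[0]; p=max(p,key=len)
(cx,cy),r=cv2.minEnclosingCircle(p); print("lens",cx,cy,r,ray(d,cx,cy,.235))
k=m&(V<132); print("hub px",U[k].mean(),V[k].mean(),k.sum(),ray(d,U[k].mean(),V[k].mean(),.248))
s=np.load("scene0.npz")
for n,dd,(x0,y0,x1,y1) in(("scene",s,(335,140,440,270)),("top",d,(115,170,245,265))):
    c=dd["image"][y0:y1,x0:x1,::-1]; f=6 
    c=cv2.resize(c,None,fx=5,fy=4.5,interpolation=cv2.INTER_CUBIC) if n=="scene" else cv2.resize(c,None,fx=5,fy=5,interpolation=cv2.INTER_CUBIC)
    cv2.imwrite(f"pics/{n}crop.png",np.clip(c*1.8,0,255).astype(np.uint8))
```

```text
blob [392. 176.] n 65 h 0.031 [ 0.672 -0.321  0.031]
blob [362. 180.] n 20 h 0.022 [ 0.665 -0.252  0.022]
blob [345. 224.] n 127 h 0.067 [ 0.553 -0.201  0.067]
blob [394. 230.] n 77 h 0.035 [ 0.541 -0.319  0.035]
blob [370. 251.] n 90 h 0.056 [ 0.492 -0.257  0.056]
blob [305. 257.] n 179 h 0.058 [ 0.478 -0.11   0.058]
blob [338. 277.] n 420 h 0.039 [ 0.435 -0.186  0.039]
blob [394. 274.] n 181 h 0.045 [ 0.441 -0.311  0.045]
z hist (array([   8,    7, 1294, 1189,   50,  106]), array([0.22337923, 0.22793519, 0.23249115, 0.23704711, 0.24160307,
       0.24615903, 0.25071499]))
lens 187.55555725097656 199.11111450195312 30.393604278564453 [0.57968546 0.12048295 0.235     ]
hub px 161.5841121495327 121.21495327102804 214 [0.72659046 0.17096984 0.248     ]
```

View pics/scenecrop.png

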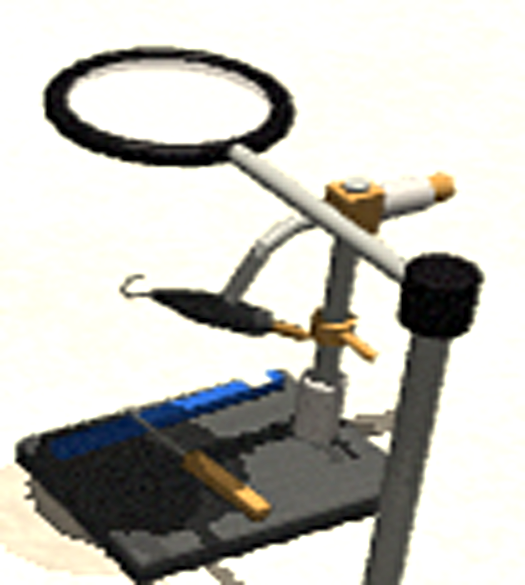

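View pics/topcrop.png

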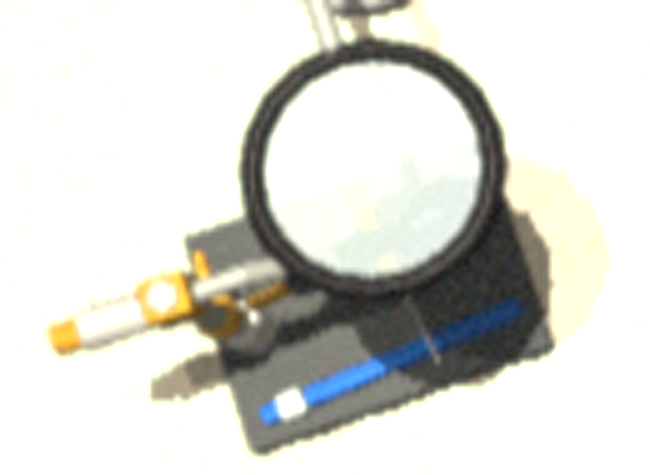

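Scene crop: the jaw tip is at crop (152,294), which is full-image (365.4,205.3), and the hook reaches left to crop (122,288). Top crop: the lens circle is at full-image (189.6,203.4), the brass block at (147.6,229.4), and the knob end at (126,237).

```bash
cat >> h.py <<'E'
def ray(d,u,v,z):
    R=cv2.Rodrigues(np.array(d["rvec"],float))[0]; t=np.array(d["tvec"]).ravel(); C=-R.T@t
    r=R.T@np.linalg.inv(d["mtx"])@[u,v,1]; return C+r*(z-C[2])/r[2]
E
python3 - <<'E'
from h import *
d=np.load("top0.npz"); s=np.load("scene0.npz")
print("lens",ray(d,189.6,203.4,.24)); b=ray(d,147.6,229.4,.163); k=ray(d,126,237,.155); print("block",b,"knob",k)
print("jaw scene",ray(s,365.4,205.3,.13),"depth pt",s["w"][205,364:372])
f=(b-k)[:2]; f/=np.linalg.norm(f); print("vise axis",f,"jaw by axis",b[:2]+.1*f, k[:2]+.15*f)
print("lens scene",ray(s,369,163,.235),"hub scene",ray(s,423.5,205-0,.248))
E
```

```text
lens [0.57072614 0.11546326 0.24      ]
block [0.5311754  0.21368862 0.163     ] knob [0.51675234 0.2590569  0.155     ]
jaw scene [0.56593136 0.12197063 0.13      ] depth pt [[0.56816217 0.11824191 0.13252153]
 [0.56638957 0.12090832 0.13115202]
 [0.56541171 0.12335911 0.13032782]
 [0.56805726 0.12477565 0.13199346]
 [0.56583143 0.12759062 0.13031116]
 [0.56494861 0.13002559 0.12955148]
 [0.5621605  0.13302871 0.12748088]
 [0.56353487 0.13480756 0.12827306]]
vise axis [ 0.30296906 -0.95300039] jaw by axis [0.56147231 0.11838858] [0.5621977  0.11610684]
lens scene [0.57022122 0.11966555 0.235     ] hub scene [0.74667965 0.16984215 0.248     ]
```

Request:
{"api": "apply_moves", "payload": {"plan": [0,0,-10,0.15,0,0,-10,0.077,25,-28,-2,0,25,-28,-2,0,25,-28,-2,0,25,-28,-2,0,25,-28,-2,0,25,-28,-2,0,25,-28,-2,0,25,-28,-2,0,25,-28,-2,0,25,-28,-2,0,25,-28,-2,0,25,-28,-2,0,25,-28,-2,0,25,-28,-2,0,25,-28,0,0,25,-28,0,0,25,-28,0,0,25,-28,0,0], "hand": -1}}

```text
time_s: 2.1
ee_pos: [0.5745, -0.0306, 0.2531]
eef_rot: [-3.142, 0.001, -0.0]
force: [0.1, -2.1, -0.5]
grip_width: 0.0002
grip_force: 0.0
```

Request:
{"api": "apply_moves", "payload": {"plan": [3,0,11,0,3,0,11,0,3,0,11,0,3,0,10,0,0,-10,0,0,0,-10,0,0,0,-10,0,0,0,-10,0,0,0,-10,0,0,0,-8,0,0,-3,-8,0,0,-3,-8,0,0,-3,-8,0,0,-3,-8,0,0,-3,-8,0,0,-3,-8,0,0,-3,-8,0,0,-3,-8,0,0,-3,-8,0,0,-3,-8,0,0]}}

```text
time_s: 4.1
ee_pos: [0.5556, 0.1067, 0.2105]
eef_rot: [-3.141, -0.0, -0.0]
force: [0.8, -0.3, -0.2]
grip_width: 0.0003
grip_force: 0.3
```

Request:
{"api": "apply_moves", "payload": {"plan": [-1.5,-7.5,0,0,-1.5,-7.5,0,0,-1.5,-7.5,0,0,-1.5,-7.5,0,0,-1.5,-7.5,0,0,-1.5,-7.5,0,0,-1.5,-7.5,0,0,-1.5,-7.5,0,0,1,-7,0,0,1,-7,0,0,1,-7,0,0,1,-7,0,0,1,-7,0,0,1,-7,0,0,1,-7,0,0,1,-7,0,0,0,0,0,0,0,0,0,0]}}

```text
time_s: 5.9
ee_pos: [0.5518, 0.2221, 0.2104]
eef_rot: [-3.142, 0.0, 0.0]
force: [-0.6, -1.2, 0.5]
grip_width: 0.0004
grip_force: 0.0
```

Run:
```python
from h import *
for n in("top","scene"):
    c=camera(n); cv2.imwrite(f"pics/{n}1.png",cv2.cvtColor(c["image"],cv2.COLOR_RGB2BGR)); np.savez(f"{n}1.npz",w=cloud(c),**c)
```

```text
(no output)
```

View pics/scene1.png

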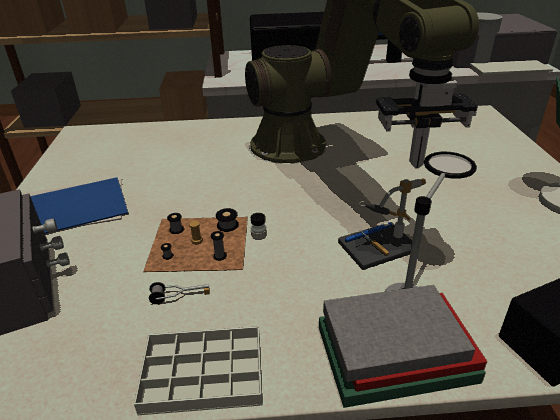

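The lens has swung left and now sits at about (451,164), with the fingers at its right rim at (420,165). The spools and the vise look undisturbed.

Run:
```python
from h import *
s=np.load("scene1.npz"); L=ray(s,451,164,.237); print(L,np.linalg.norm(L[:2]-[.565,.120]))
# jaw now uncovered in the top view (arm may hide it)
d=np.load("top1.npz"); w=d["w"]; z=w[...,2]
m=(z>.228)&(z<.245)&(w[...,1]>.2)&(w[...,0]<.68); print(m.sum(), np.nanmin(w[m],0),np.nanmax(w[m],0))
```

```text
[0.59568858 0.27708548 0.237     ] 0.1600551097419247
276 [0.5544144  0.20885383 0.23069114] [0.67982439 0.25031064 0.24394388]
```

Request:
{"api": "apply_moves", "payload": {"plan": [-3,10,0,0,-7,24,0,0,-7,24,0,0,-7,24,0,0,-7,24,0,0,-7,24,0,0,-7,24,0,0,-7,24,0,0,-7,24,0,0,-7,24,0,0,-7,24,0,0,-7,24,0,0,-7,24,0,0,-7,24,0,0,-7,24,0,0,-7,24,0,0,-7,24,0,0,-2,14,0,0,0,0,0,0]}}

```text
time_s: 7.9
ee_pos: [0.4343, -0.1872, 0.2105]
eef_rot: [3.141, -0.0, -0.002]
force: [-0.5, 0.3, 0.7]
grip_width: 0.0005
grip_force: 0.0
```

Run:
```python
from h import *
print(monitor.get_obs()["ee_pos"])
for n in("top","scene"):
    c=camera(n); cv2.imwrite(f"pics/{n}2.png",cv2.cvtColor(c["image"],cv2.COLOR_RGB2BGR)); np.savez(f"{n}2.npz",w=cloud(c),**c)
```

```text
[ 0.43425845 -0.1871997   0.21047978]
```

View pics/top2.png

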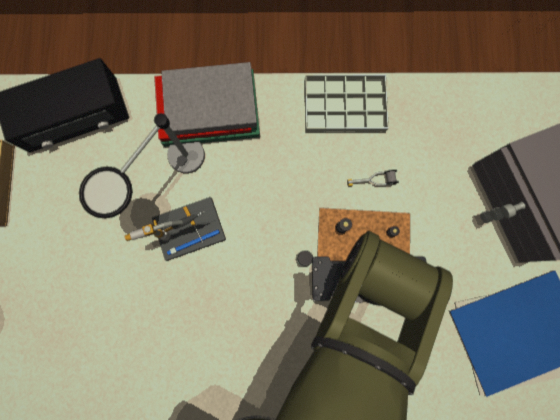

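View pics/scene2.png

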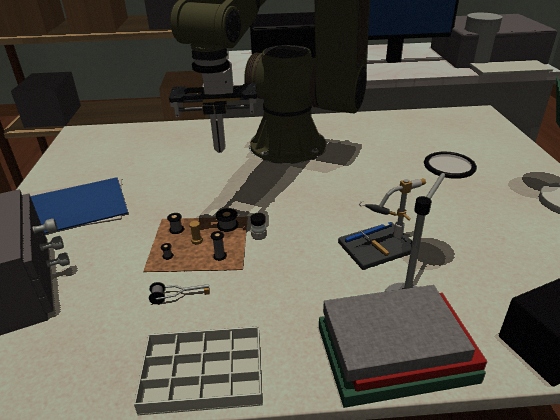

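The lens rests clear at top (106,192), and the jaws are uncovered near top (190,222). The fingers are above the wide spool, so I'll go down, hold, and crop the jaws meanwhile.

Request:
{"api": "apply_moves", "payload": {"plan": [0,0,12,0,0,0,12,0,0,0,12,0,0,0,12,0,0,0,12,0,0,0,12,0,0,0,12,0,0,0,12,0,0,0,12,0,0,0,12,0,0,0,10,0,0,0,7,0,0,0,5,0,0,0,0,0,0,0,0,0]}}

```text
time_s: 9.5
ee_pos: [0.4349, -0.186, 0.0687]
eef_rot: [3.141, -0.0, -0.0]
force: [0.4, 0.1, -0.6]
grip_width: 0.0003
grip_force: 0.0
```

Request:
{"api": "apply_moves", "payload": {"plan": [0,0,0,0,0,0,0,0,0,0,0,0,0,0,0,0,0,0,0,0,0,0,0,0,0,0,0,0,0,0,0,0,0,0,0,0,0,0,0,0,0,0,0,0,0,0,0,0,0,0,0,0,0,0,0,0,0,0,0,0,0,0,0,0,0,0,0,0,0,0,0,0,0,0,0,0,0,0,0,0]}}

```text
time_s: 11.5
ee_pos: [0.4347, -0.186, 0.0684]
eef_rot: [-3.142, 0.0, -0.0]
force: [-0.4, 0.4, 0.0]
grip_width: 0.0007
grip_force: 0.0
```

Run:
```python
from h import *
d=np.load("top2.npz"); w=d["w"]; z=w[...,2]
L=ray(d,106,192,.24); print("lens",L,"dist",np.linalg.norm(L[:2]-[.565,.12]))
m=(z>.115)&(z<.15)&(w[...,0]>.5)&(w[...,0]<.62)&(w[...,1]<.2)&(w[...,1]>.08)
P=w[m]; o=np.argsort(P[:,1]); print(P[o][:14].round(3))
c=cv2.resize(d["image"][190:270,120:240,::-1],None,fx=6,fy=6,interpolation=cv2.INTER_CUBIC); cv2.imwrite("pics/jaw.png",np.clip(c*1.8,0,255).astype(np.uint8))
c=camera("scene"); cv2.imwrite("pics/sp.png",cv2.resize(c["image"][130:290,130:290,::-1],None,fx=3.5,fy=3.5))
```

```text
lens [0.59265515 0.27081183 0.24      ] dist 0.15332649937879597
[[0.572 0.105 0.137]
 [0.572 0.107 0.141]
 [0.57  0.108 0.135]
 [0.572 0.109 0.14 ]
 [0.57  0.11  0.135]
 [0.57  0.111 0.14 ]
 [0.569 0.113 0.13 ]
 [0.569 0.113 0.142]
 [0.569 0.115 0.131]
 [0.57  0.115 0.14 ]
 [0.567 0.119 0.13 ]
 [0.567 0.121 0.131]
 [0.565 0.121 0.129]
 [0.563 0.123 0.131]]
```

View pics/jaw.png

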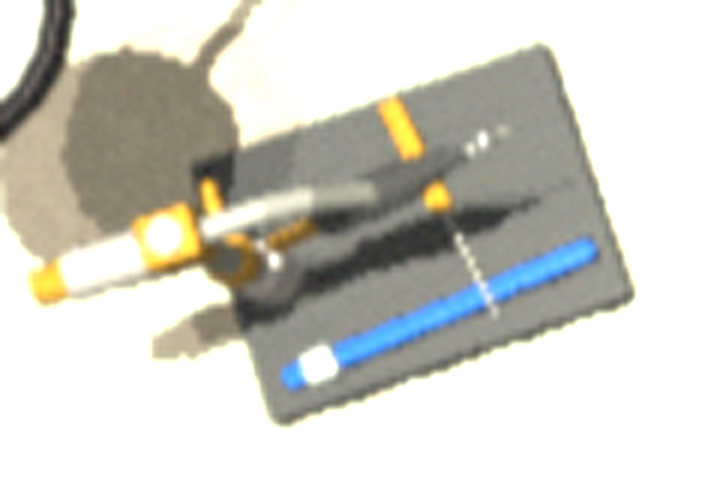

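View pics/sp.png

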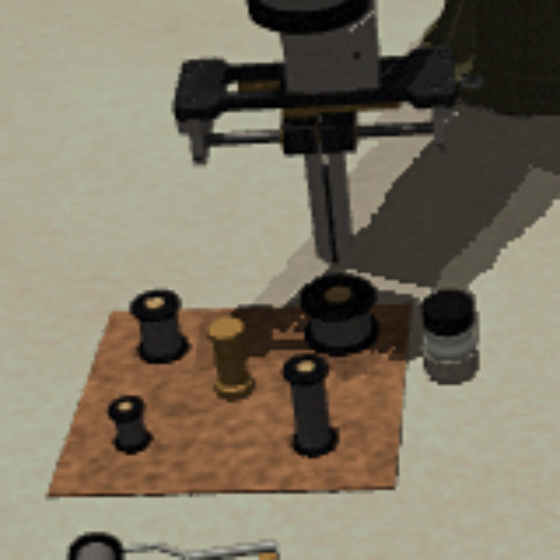

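The crops show the fingers just above the wide spool, touching nothing, and the jaw tip at top crop (470,152), about (0.567, 0.119).

Request:
{"api": "apply_moves", "payload": {"plan": [0,0,-12,0,0,0,-12,0,0,0,-12,0,0,0,-12,0,0,0,-12,0,0,0,-12,0,0,0,-12,0,0,0,-12,0,0,0,-12,0,0,0,-12,0,0,0,-12,0,0,0,-12,0]}}

```text
time_s: 12.75
ee_pos: [0.4347, -0.186, 0.2134]
eef_rot: [-3.142, 0.0, -0.0]
force: [-0.0, -0.6, 0.8]
grip_width: 0.0008
grip_force: 0.0
```

Request:
{"api": "apply_moves", "payload": {"plan": [5,-12,0,0,10,-23,0,0,10,-23,0,0,10,-23,0,0,10,-23,0,0,10,-23,0,0,10,-23,0,0,10,-23,0,0,10,-23,0,0,10,-23,0,0,10,-23,0,0,10,-23,0,0,10,-23,0,0,7,-17,0,0,0,0,0,0,0,0,0,0]}}

```text
time_s: 14.35
ee_pos: [0.5664, 0.1195, 0.2118]
eef_rot: [3.141, 0.001, 0.001]
force: [-0.2, 0.5, 0.1]
grip_width: 0.0002
grip_force: 0.0
```

Request:
{"api": "apply_moves", "payload": {"plan": [0,0,6,0,0,0,6,0,0,0,6,0,0,0,6,0,0,0,6,0,0,0,6,0,0,0,6,0,0,0,4,0,0,0,2,0,0,0,0,0,0,0,0,0,0,0,0,0,0,0,0,0,0,0,0,0,0,0,0,0,0,0,0,0,0,0,0,0,0,0,0,0]}}

```text
time_s: 16.15
ee_pos: [0.5668, 0.119, 0.1644]
eef_rot: [3.142, 0.0, -0.0]
force: [0.1, 0.2, 0.0]
grip_width: 0.0007
grip_force: 0.0
```

Run:
```python
from h import *
o=monitor.get_obs(); print(o["ee_pos"],o["force"],o["time_s"])
c=camera("scene"); cv2.imwrite("pics/end.png",cv2.resize(c["image"][90:300,130:500,::-1],None,fx=2.1,fy=2.1))
```

```text
[0.56679125 0.11900348 0.16444791] [0.10496285 0.1705121  0.00047814] 16.15
```

View pics/end.png

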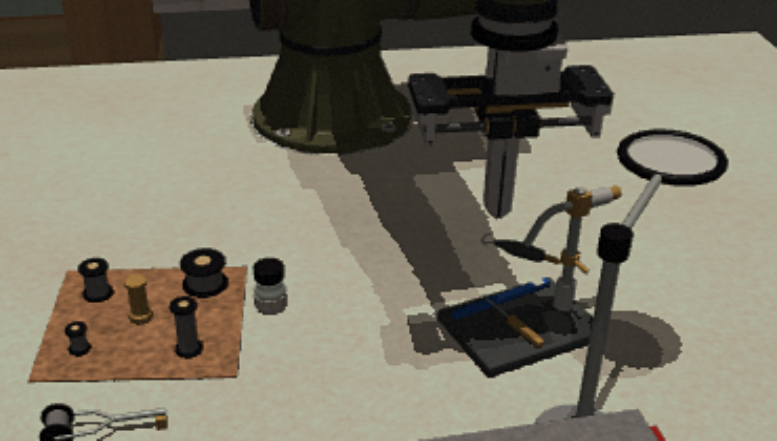

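The fingertips at crop (500,215) hang just above the jaw tip at (500,242), clear of it. The lens is well aside, and everything else is in place.

```bash
python3 -c "
from station import ctrl
print(ctrl.hand_in())"
```

```text
the job is handed in; nothing more can be done
None
```

I swung the magnifier left until its rim was about 10 cm clear of the jaw tip, pointed at the widest spool for two seconds, and handed in still pointing about 3 cm above the jaw tip; nothing else looked moved in the last picture, and no verdict came back.

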